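# Re-rack four mounted samples in reverse order

### The job

Move the four resin-mounted samples from the grey cups of the drying rack to the blue polishing rack, one to a compartment and in reverse order: the sample that stands nearest the red end of the drying rack goes into the compartment farthest from the red end of the blue rack, the next one beside it, and so on. Leave every sample standing upright and flat on the floor of its compartment, and leave the beaker, the vial and the timer where they are.

Things in the scene. Friction and masses are not known exactly. Their poses are not given: they have to be found in the camera images.
- black_mount: Loose metallographic sample: a plain upright black resin cylinder 30 mm in diameter and 18 mm high, 35 g, with a small pale label on its top. Origin: centre of its underside; z up. Starts in one of the grey cups of the drying rack, roughly in the middle, at a random turn. Grip it round the rim from above.
- green_mount: Loose metallographic sample: a plain upright dark green resin cylinder 30 mm in diameter and 20 mm high, 35 g, with a small pale label on its top. Origin: centre of its underside; z up. Starts in one of the grey cups of the drying rack, roughly in the middle, at a random turn. Grip it round the rim from above.
- pale_mount: Loose metallographic sample: a plain upright pale whitish-green resin cylinder 30 mm in diameter and 21 mm high, 35 g, with a small grey label on its top. Origin: centre of its underside; z up. Starts in one of the grey cups of the drying rack, roughly in the middle, at a random turn. Grip it round the rim from above.
- yellow_mount: Loose metallographic sample: a plain upright yellow resin cylinder 30 mm in diameter and 20 mm high, 35 g, with a small square of steel on its top. Origin: centre of its underside; z up. Starts in one of the grey cups of the drying rack, roughly in the middle, at a random turn. Grip it round the rim from above.
- cup_black: Fixed grey plastic cup of the drying rack, 50 x 50 mm, 7 mm high: floor 3 mm thick, lip 4 mm thick and 4 mm high round a 42 mm square well. Origin: centre of its underside; axes parallel to the rack's. It never moves; the black mount stands in it at the start, so its place along the rack keeps the starting order on record.
- cup_green: Fixed grey plastic cup of the drying rack, 50 x 50 mm, 7 mm high: floor 3 mm thick, lip 4 mm thick and 4 mm high round a 42 mm square well. Origin: centre of its underside; axes parallel to the rack's. It never moves; the green mount stands in it at the start, so its place along the rack keeps the starting order on record.
- cup_pale: Fixed grey plastic cup of the drying rack, 50 x 50 mm, 7 mm high: floor 3 mm thick, lip 4 mm thick and 4 mm high round a 42 mm square well. Origin: centre of its underside; axes parallel to the rack's. It never moves; the pale mount stands in it at the start, so its place along the rack keeps the starting order on record.
- cup_yellow: Fixed grey plastic cup of the drying rack, 50 x 50 mm, 7 mm high: floor 3 mm thick, lip 4 mm thick and 4 mm high round a 42 mm square well. Origin: centre of its underside; axes parallel to the rack's. It never moves; the yellow mount stands in it at the start, so its place along the rack keeps the starting order on record.
- drying_rack: Fixed aluminium rail 60 x 224 x 4 mm with the four grey cups in a row along its y axis, centres at x = 0, y = -82.5, -27.5, 27.5, 82.5 mm (which is where varies). Mounts' undersides are 7 mm above the bench, the cups' lips 11 mm. Red block 52 x 16 x 11 mm at the +y end (y = +119.5 mm). Origin: centre of underside, on the bench; z up.
- polishing_rack: Fixed blue rack with grey floors, 55 x 220 mm, empty at the start: four compartments in a row along its y axis, centres at x = 0, y = -82.5, -27.5, 27.5, 82.5 mm, each 46 x 46 mm inside, floor 7 mm and lip 11 mm above the bench, lip 4.5 mm thick. Red block 52 x 16 x 11 mm at the +y end (y = +119.5 mm). Origin: centre of underside, on the bench; z up. Left or right of the drying rack.
- beaker_small: Bystander: small clear beaker, 47 mm across, 56 mm high, standing loose on the bench behind the racks. Origin: centre of its underside.
- vial: Bystander: glass vial with a white cap, 24 mm across, 50 mm high, standing loose on the bench behind the racks. Origin: centre of its underside.
- bench_timer: Bystander: white bench timer, 66 x 66 x 18 mm, lying loose on the bench behind the racks. Origin: centre of its underside.
Not all that is in view belongs to the job. Leave any purple look-alike of the cup_pale alone. Of the things shaped like the black_mount, the black one is meant.

How it is judged:
At the end, for the whole second after the job is handed in: Each mount is in the blue compartment whose place from the red end is the reverse of its starting place (1st to 4th, 2nd to 3rd and so on): within 10 mm of its centre along each rack axis, underside within 2.5 mm of the floor, upright within 0.1 rad, released, at rest (((y of cup_black in the frame of drying_rack between -0.1025 and -0.0625 m and y of black_mount in the frame of polishing_rack between 0.0725 and 0.0925 m) or (y of cup_black in the frame of drying_rack between -0.0475 and -0.0075 m and y of black_mount in the frame of polishing_rack between 0.0175 and 0.0375 m) or (y of cup_black in the frame of drying_rack between 0.0075 and 0.0475 m and y of black_mount in the frame of polishing_rack between -0.0375 and -0.0175 m) or (y of cup_black in the frame of drying_rack between 0.0625 and 0.1025 m and y of black_mount in the frame of polishing_rack between -0.0925 and -0.0725 m)) and x of black_mount in the frame of polishing_rack between -0.01 and 0.01 m and z of black_mount in the frame of polishing_rack between 0.0045 and 0.0095 m and angle between each of black_mount, green_mount, pale_mount, yellow_mount's own z axis and vertical below 0.1 rad and linear speed of each of black_mount, green_mount, pale_mount, yellow_mount below 0.02 m/s and contact force between each of black_mount, green_mount, pale_mount, yellow_mount and the fingers below 0.05 N and ((y of cup_green in the frame of drying_rack between -0.1025 and -0.0625 m and y of green_mount in the frame of polishing_rack between 0.0725 and 0.0925 m) or (y of cup_green in the frame of drying_rack between -0.0475 and -0.0075 m and y of green_mount in the frame of polishing_rack between 0.0175 and 0.0375 m) or (y of cup_green in the frame of drying_rack between 0.0075 and 0.0475 m and y of green_mount in the frame of polishing_rack between -0.0375 and -0.0175 m) or (y of cup_green in the frame of drying_rack between 0.0625 and 0.1025 m and y of green_mount in the frame of polishing_rack between -0.0925 and -0.0725 m)) and x of green_mount in the frame of polishing_rack between -0.01 and 0.01 m and z of green_mount in the frame of polishing_rack between 0.0045 and 0.0095 m and ((y of cup_pale in the frame of drying_rack between -0.1025 and -0.0625 m and y of pale_mount in the frame of polishing_rack between 0.0725 and 0.0925 m) or (y of cup_pale in the frame of drying_rack between -0.0475 and -0.0075 m and y of pale_mount in the frame of polishing_rack between 0.0175 and 0.0375 m) or (y of cup_pale in the frame of drying_rack between 0.0075 and 0.0475 m and y of pale_mount in the frame of polishing_rack between -0.0375 and -0.0175 m) or (y of cup_pale in the frame of drying_rack between 0.0625 and 0.1025 m and y of pale_mount in the frame of polishing_rack between -0.0925 and -0.0725 m)) and x of pale_mount in the frame of polishing_rack between -0.01 and 0.01 m and z of pale_mount in the frame of polishing_rack between 0.0045 and 0.0095 m and ((y of cup_yellow in the frame of drying_rack between -0.1025 and -0.0625 m and y of yellow_mount in the frame of polishing_rack between 0.0725 and 0.0925 m) or (y of cup_yellow in the frame of drying_rack between -0.0475 and -0.0075 m and y of yellow_mount in the frame of polishing_rack between 0.0175 and 0.0375 m) or (y of cup_yellow in the frame of drying_rack between 0.0075 and 0.0475 m and y of yellow_mount in the frame of polishing_rack between -0.0375 and -0.0175 m) or (y of cup_yellow in the frame of drying_rack between 0.0625 and 0.1025 m and y of yellow_mount in the frame of polishing_rack between -0.0925 and -0.0725 m)) and x of yellow_mount in the frame of polishing_rack between -0.01 and 0.01 m and z of yellow_mount in the frame of polishing_rack between 0.0045 and 0.0095 m); the robot touches nothing.
It fails at once if the beaker is shifted by more than 25 mm or tipped (distance of beaker_small from where it was at the start of the episode above 0.025 m or angle between beaker_small's own z axis and vertical above 0.4 rad).
It fails at once if the vial is shifted by more than 25 mm or tipped (distance of vial from where it was at the start of the episode above 0.025 m or angle between vial's own z axis and vertical above 0.4 rad).
It fails at once if the timer is shifted by more than 25 mm or tipped (distance of bench_timer from where it was at the start of the episode above 0.025 m or angle between bench_timer's own z axis and vertical above 0.4 rad).
It also fails if it takes over 88 s, if anything falls off the work surface, if the arm or the gripper's body presses on something with over 40 N, if the wrist force passes 120 N, or if a joint passes its speed limit or range.

### The arm

A 7-joint arm with a two-finger parallel gripper is mounted at the origin on a cart in front of the work surface, level with it; the furniture and walls round the work are solid. World frame = base frame: x ahead of the robot, y to its left, z up, the work surface at z = 0. Lengths are in m, angles in rad, forces in N, time in s.
With the tool pointing down it reaches from about 0.4 to 0.9 m from the base axis. Payload 5.5 kg.
Tool frame: the origin (TCP) lies midway between the tips of the shut fingers; the grasp point (between the pads) lies behind it (r.grip_depth is the z of the grasp point in the tool frame, in m); z points along the fingers, y is the line along which they close (so a half turn about z gives the same grasp; the last joint's range is limited). The gripper opens to 85 mm and grips with 20 to 120 N. Pads are 22 mm wide; open, the fingers measure 114 mm over their backs; the gripper's body (76 mm by 85 mm) begins 54 mm behind the grasp point. The pads swing forward as they close: fully open they stand 13 mm farther back than shut.
Start: joints at [1.572, 0.501, -0.427, 1.55, 0.221, 1.138, -0.21], TCP at [0.168, -0.628, 0.206] pointing down, gripper open.
Joint ranges: [-2.88, 2.88], [-0.31, 2.03], [-1.54, 1.56], [0.2, 2.42], [-1.41, 4.55], [0.19, 2.02], [-2.57, 2.57]. Speed limits (rad/s): [2.57, 2.57, 3.14, 3.14, 3.14, 3.14, 3.14].

### API

Orientations are given as a 3x3 rotation matrix whose columns are the frame's x, y, z axes.
In Python, from plant import r gives the robot as it stands. The module is installed in compiled form; this text tells all that it offers.
- The arm moves only by the shell command python3 -m inch 'ROWS' [OPENING] [FORCE]. ROWS is JSON, a list of rows, each a list of 6 numbers: the shift along the world's x, y, z in mm, then the turn, a rotation vector about the world's x, y, z in degrees. A call has 1 to 20 rows; each row is the pose to reach, as a shift and turn from the pose commanded when the call began; what a row does not reach only later rows make up. A row lasts 1/8 s, in which the tool goes at most 62.5 mm and 10.7 degrees, less where a joint would pass 70% of its speed; a pose out of reach is approached as far as the arm can. A call with a gripper value outside its range is refused whole. OPENING is the opening, from 0 (shut) to 1 (fully open), set as the call begins (- or left out, the last holds). The fingers move at their own pace and stop on an object; FORCE is the grip in N (left out, the last holds). Time passes only in rows, so rows that repeat a pose let the fingers close. It gives the time, the measured TCP pose, the force, the opening and the grip force at its end, in the units of the state.
- r.sense(): the state, without advancing time (a new reading comes with each control period).
- r.capture(name): name is "scene" or "side" or "wrist"; returns a dict with "pixels" (384x512x3 uint8, red, green, blue), "vfov" (degrees; the focal length in pixels is half the picture's height over the tangent of half this angle, whatever the lens; pixels are square), "cx", "cy" (the principal point, pixels), "position" and "rotation" of the camera in the world; the wrist camera has in their place "mount" (4x4, takes a point from camera to tool coordinates, whose origin is the TCP and whose axes are the flange's). Camera axes: x right, y up, looking along -z (the intrinsics and any distortion apply to the point x, -y, -z); pixel columns grow to the right and rows downward; lengths in m; the calibration is good to about 2 mm. A picture is of the moment at which its call begins: read the wrist's pose just before it. There is no depth.
- r.finish_job(): hands the job in; it is judged then, once.
The state is a dict: "clock": time; "joint_positions": joint angles; "joint_velocities": joint speeds; "tau": joint torques, N m; "tool_pos": TCP position; "ee_rot": TCP orientation; "wrist_force": force on the tool from outside, world axes, zero at the start; "ft_torque": the same for the moment, N m; "finger_gap": finger opening in m; "grip_force": force on a finger pad.
Only numpy, scipy, OpenCV 4.12 (cv2) and the standard library are available. Lean on these libraries where they do the work, as an engineer would, in place of code of your own. Each camera call takes 0.05 s, during which the arm holds its last target. There are 200 camera calls.

## Working session

There is one attempt and no reset: what is moved stays moved. The work goes in short steps, Python scripts to look and compute and a shell command to move; the robot and the scene stay as the last step left them, time stands still between calls to the robot, and variables do not carry over. Pictures are saved under pics/ and viewed, at most 14 in all, crops included, and the job is handed in when it is done.

```bash
mkdir -p pics; cat > h.py <<'E'
from plant import r
import numpy as np, cv2
def cap(n):
    s=r.sense(); c=r.capture(n)
    if 'mount' in c:
        T=np.eye(4);T[:3,:3]=s['ee_rot'];T[:3,3]=s['tool_pos'];M=T@np.array(c['mount'])
        c['position'],c['rotation']=M[:3,3],M[:3,:3]
    return c
def f(c): return 192/np.tan(np.radians(c['vfov'])/2)
def ray(c,u,v,z):
    d=np.array(c['rotation'])@np.array([(u-c['cx'])/f(c),-(v-c['cy'])/f(c),-1]);p=np.array(c['position'])
    return p+d*(z-p[2])/d[2]
def save(c,n): cv2.imwrite('pics/'+n,c['pixels'][:,:,::-1])
E
python3 - <<'E'
from h import *
import pickle
C={}
for n in('scene','side','wrist'):
    c=cap(n);C[n]=c
    print(n,[k for k in c],c['vfov'],c['cx'],c['cy'],np.round(c['position'],3),np.round(c['rotation'],2).tolist())
    for k in c:
        if k not in('pixels','position','rotation','vfov','cx','cy'):print(k,c[k])
    save(c,n+'0.png')
pickle.dump(C,open('c0.pkl','wb'))
s=r.sense();print(s['clock'],s['tool_pos'],np.round(s['ee_rot'],3).tolist(),s['finger_gap'],r.grip_depth)
E
```

```text
scene ['pixels', 'vfov', 'cx', 'cy', 'position', 'rotation'] 53.82146562806696 249.52389620837974 189.950415993909 [ 0.237 -0.608  0.679] [[0.83, 0.4, -0.39], [-0.55, 0.58, -0.6], [-0.02, 0.71, 0.7]]
side ['pixels', 'vfov', 'cx', 'cy', 'position', 'rotation'] 55.24939502543912 257.6745318450581 191.11779282827808 [0.341 0.668 0.39 ] [[-0.93, 0.16, -0.32], [-0.36, -0.36, 0.86], [0.02, 0.92, 0.4]]
wrist ['pixels', 'vfov', 'cx', 'cy', 'mount', 'position', 'rotation'] 62.613379171000766 252.84519182724327 186.05455757834866 [ 0.236 -0.609  0.373] [[0.26, 0.93, 0.27], [-0.97, 0.25, 0.07], [-0.0, -0.27, 0.96]]
mount [[ 2.12444791e-04  9.61696967e-01  2.74114754e-01  7.06946907e-02]
 [ 9.99999944e-01 -2.75431985e-04  1.91296985e-04 -2.78140462e-04]
 [ 2.59469701e-04  2.74114698e-01 -9.61696971e-01 -1.68468235e-01]
 [ 0.00000000e+00  0.00000000e+00  0.00000000e+00  1.00000000e+00]]
0.15 [ 0.16804443 -0.62729134  0.20506618] [[0.966, 0.259, -0.0], [0.259, -0.966, 0.002], [0.0, -0.002, -1.0]] 0.08513024849537626 -0.0187
```

View pics/scene0.png

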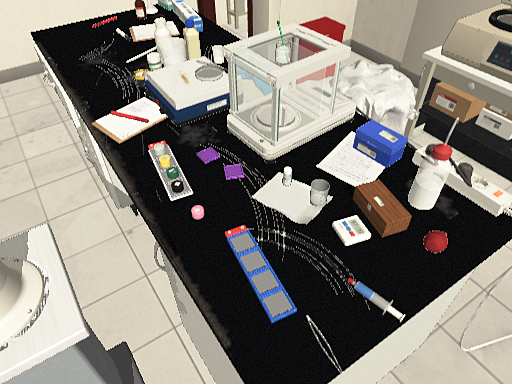

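View pics/side0.png

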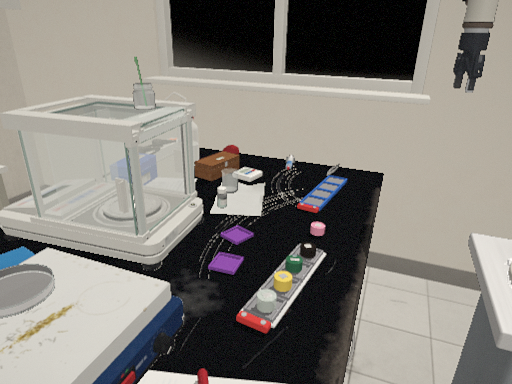

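The scene view shows the drying rack at (170,172): red end at (156,147), then pale (163,159), yellow (166,162), green (171,173) and black (178,186). The blue rack is at (262,273) with its red end at (236,231).

Possible mix-ups:
- The pink cylinder at (197,212) could be taken for the black mount at (178,186). I choose the black one.
- The purple trays at (207,155) and (234,172) could be taken for the grey cups. I'll leave them alone.
- There is another red ball at (435,241).

Next is a coarse measurement and one close crop.

```bash
python3 - <<'E'
from h import *
import pickle
C=pickle.load(open('c0.pkl','rb'))
c=C['scene']
for n,uv,z in[('dry red',(156,147),.011),('pale',(163,159),.028),('yellow',(166,162),.027),('green',(171,173),.027),('black',(178,186),.025),('blue red',(236,231),.011),('b1',(244,245),.007),('b4',(276,305),.007),('beaker',(320,190),.03),('vial',(287,175),.03),('timer',(351,231),.018)]:
    print(n,np.round(ray(c,*uv,z),3))
c=C['side']
for n,uv,z in[('dry red',(257,322),.011),('pale',(267,296),.028),('yellow',(284,276),.027),('green',(294,258),.027),('black',(308,246),.025),('blue red',(310,207),.011)]:
    print('s',n,np.round(ray(c,*uv,z),3))
a=C['scene']['pixels'][135:225,140:260]
cv2.imwrite('pics/crop1.png',cv2.resize(a,None,fx=5,fy=5,interpolation=cv2.INTER_CUBIC)[:,:,::-1])
E
```

```text
dry red [0.481 0.266 0.011]
pale [0.469 0.184 0.028]
yellow [0.471 0.169 0.027]
green [0.463 0.121 0.027]
black [0.457 0.068 0.025]
blue red [ 0.506 -0.127  0.011]
b1 [ 0.502 -0.168  0.007]
b4 [ 0.474 -0.324  0.007]
beaker [ 0.737 -0.147  0.03 ]
vial [ 0.704 -0.058  0.03 ]
timer [ 0.716 -0.277  0.018]
s dry red [0.479 0.286 0.011]
s pale [0.479 0.247 0.028]
s yellow [0.47  0.189 0.027]
s green [0.469 0.132 0.027]
s black [0.457 0.081 0.025]
s blue red [ 0.499 -0.115  0.011]
```

View pics/crop1.png

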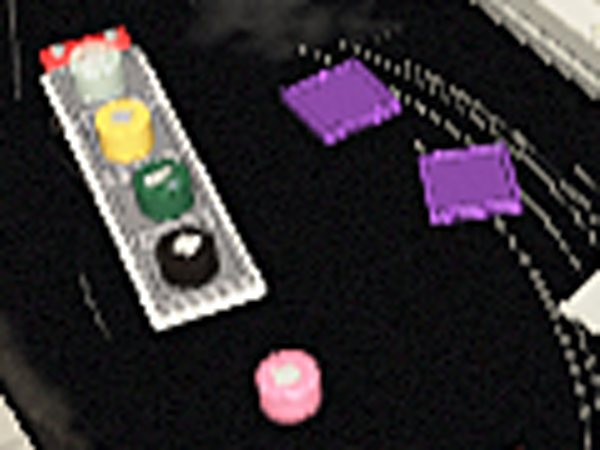

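The crop confirms the order from the red end: pale, yellow, green, black. The pink cylinder (crop 288,385) and the purple trays are decoys. Next I look with the wrist camera over the blue rack, then over the drying rack.

```bash
python3 -m inch '[[30,40,0,0,0,8],[65,84,0,0,0,17],[100,130,0,0,0,26],[135,175,0,0,0,35],[170,220,0,0,0,44],[205,265,0,0,0,53],[240,310,0,0,0,60],[275,355,0,0,0,66],[305,395,0,0,0,66],[327,422,0,0,0,66],[327,422,0,0,0,66],[327,422,0,0,0,66]]' 1
python3 - <<'E'
from h import *
import pickle
c=cap('wrist');pickle.dump(c,open('wb.pkl','wb'));save(c,'wb.png')
s=r.sense();print(s['joint_positions'],s['tool_pos'],np.round(s['ee_rot'],3).tolist())
E
```

```text
clock: 1.65
tool_pos: [0.4946, -0.2065, 0.2056]
ee_rot: [[0.157, 0.988, -0.001], [0.988, -0.157, -0.0], [-0.0, -0.001, -1.0]]
wrist_force: [-1.1, -0.1, 0.3]
finger_gap: 0.0854
grip_force: 0.0
[ 1.03447432  0.38093626 -0.85081183  1.82756088  0.32332383  1.07931359
 -0.09515307] [ 0.49436404 -0.20709764  0.20554668] [[0.158, 0.987, -0.001], [0.987, -0.158, -0.0], [-0.001, -0.001, -1.0]]
```

```bash
python3 -m inch '[[-5,55,0,0,0,0],[-10,110,0,0,0,0],[-15,165,0,0,0,0],[-15,225,0,0,0,0],[-15,285,0,0,0,0],[-15,345,0,0,0,0],[-15,390,0,0,0,0],[-15,390,0,0,0,0],[-15,390,0,0,0,0]]'
python3 - <<'E'
from h import *
import pickle
c=cap('wrist');pickle.dump(c,open('wd.pkl','wb'));save(c,'wd.png')
s=r.sense();print(s['joint_positions'],s['tool_pos'],np.round(s['ee_rot'],3).tolist())
E
```

```text
clock: 2.82
tool_pos: [0.4805, 0.1823, 0.2055]
ee_rot: [[0.158, 0.987, -0.001], [0.987, -0.158, -0.001], [-0.001, -0.0, -1.0]]
wrist_force: [0.4, -1.2, 0.2]
finger_gap: 0.0856
grip_force: 0.0
[ 0.38685522  0.37374119 -0.97574086  1.87628728  0.35159523  1.07691222
 -0.88798758] [0.48067927 0.18174543 0.20552728] [[0.16, 0.987, -0.0], [0.987, -0.16, -0.001], [-0.001, -0.0, -1.0]]
```

View pics/wb.png

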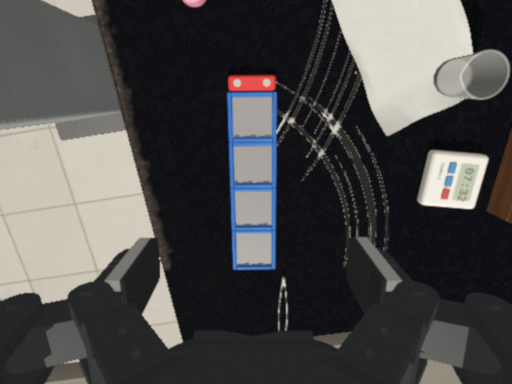

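View pics/wd.png

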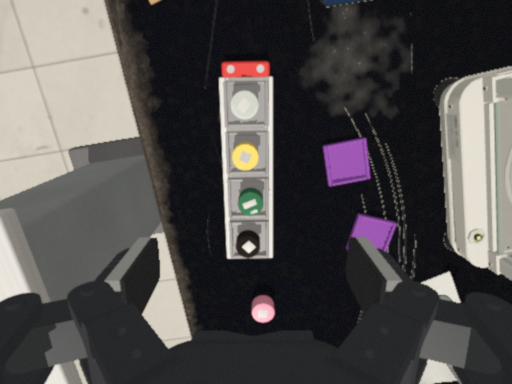

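The blue rack shows four grey floors at (252,117), (252,163), (254,208) and (254,248), red end up at (251,83). The drying rack shows pale (245,105), yellow (245,157), green (250,203) and black (248,243), with pink at (262,308) outside it.

```bash
python3 - <<'E'
from h import *
import pickle
def comp(m,c,z,lo=200):
    n,l,st,ce=cv2.connectedComponentsWithStats(m.astype(np.uint8))
    for i in range(1,n):
        if st[i,4]>lo: 
            x,y,w,h,a=st[i]
            print(np.round(ce[i],1),st[i],'bboxc',np.round(ray(c,x+(w-1)/2,y+(h-1)/2,z),4),'cen',np.round(ray(c,*ce[i],z),4))
c=pickle.load(open('wb.pkl','rb'));p=c['pixels'].astype(int);H=cv2.cvtColor(c['pixels'],cv2.COLOR_RGB2HSV)
roi=np.zeros((384,512),bool);roi[60:280,215:290]=1
print('floors');comp(roi&(H[...,1]<60)&(H[...,2]>90),c,.007)
print('red');comp(roi&(p[...,0]>150)&(p[...,1]<90)&(p[...,2]<90),c,.011,50)
blue=roi&(H[...,1]>120)&(H[...,0]>95)&(H[...,0]<130);print('blue');comp(blue,c,.011)
c=pickle.load(open('wd.pkl','rb'));p=c['pixels'].astype(int);H=cv2.cvtColor(c['pixels'],cv2.COLOR_RGB2HSV)
roi[:]=0;roi[55:265,205:285]=1
print('red');comp(roi&(p[...,0]>150)&(p[...,1]<90)&(p[...,2]<90),c,.011,50)
print('yellow');comp(roi&(H[...,1]>130)&(H[...,0]>18)&(H[...,0]<36),c,.027,100)
print('green');comp(roi&(H[...,1]>110)&(H[...,0]>55)&(H[...,0]<95),c,.022,100)
a=c['pixels'][50:270,195:300]
cv2.imwrite('pics/crop2.png',cv2.resize(a,None,fx=2.7,fy=2.7,interpolation=cv2.INTER_CUBIC)[:,:,::-1])
for n,u,v,z in[('pale',245,105,.028),('yel',245.5,157,.027),('gr',250,203,.027),('bl',248,243,.025)]:print(n,np.round(ray(c,u,v,z),4))
E
```

```text
floors
[251.9 116.4] [ 232   97   40   40 1545] bboxc [ 0.5014 -0.1591  0.007 ] cen [ 0.5019 -0.1591  0.007 ]
[252.1 163.9] [ 234  146   37   37 1349] bboxc [ 0.4933 -0.2136  0.007 ] cen [ 0.4935 -0.2135  0.007 ]
[252.9 207.8] [ 235  191   36   34 1172] bboxc [ 0.4853 -0.2677  0.007 ] cen [ 0.4857 -0.2682  0.007 ]
[253.4 248.4] [ 236  233   35   32 1067] bboxc [ 0.4772 -0.3228  0.007 ] cen [ 0.4777 -0.3228  0.007 ]
red
[251.6  83.1] [228  76  48  15 547] bboxc [ 0.5071 -0.1234  0.011 ] cen [ 0.5072 -0.1236  0.011 ]
blue
[252.5 180.2] [ 225   91   54  180 3214] bboxc [ 0.4897 -0.2324  0.011 ] cen [ 0.4909 -0.2322  0.011 ]
red
[244.9  68.9] [222  62  48  15 500] bboxc [0.4891 0.2804 0.011 ] cen [0.4885 0.2806 0.011 ]
yellow
[245.2 154.5] [233 142  25  27 381] bboxc [0.4739 0.1905 0.027 ] cen [0.4742 0.191  0.027 ]
green
[250.1 199.2] [239 189  23  26 298] bboxc [0.4703 0.1342 0.022 ] cen [0.4709 0.137  0.022 ]
pale [0.4828 0.2437 0.028 ]
yel [0.4741 0.1882 0.027 ]
gr [0.4704 0.134  0.027 ]
bl [0.4596 0.0831 0.025 ]
```

View pics/crop2.png

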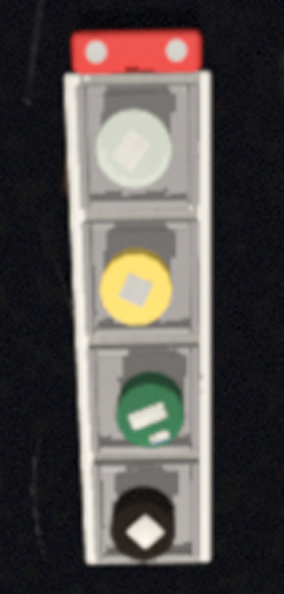

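Poses are consistent: blue pitch is 55 mm and yaw −8.4°. Black goes to B1 (.5016,-.1591), green to B2 (.4936,-.2136), yellow to B3 (.4856,-.268) and pale to B4 (.4775,-.3228). I pick black first.

```bash
python3 -m inch '[[-10,-51,-20,0,0,0],[-20,-102,-70,0,0,0],[-20,-102,-120,0,0,0],[-20,-102,-160,0,0,0],[-20,-102,-180,0,0,0],[-20,-102,-193,0,0,0],[-20,-102,-193,0,0,0],[-20,-102,-193,0,0,0]]' 0.75 30
python3 -m inch '[[0,0,0,0,0,0],[0,0,0,0,0,0],[0,0,0,0,0,0],[0,0,0,0,0,0],[0,0,0,0,0,0],[0,0,0,0,0,0]]' 0 30
```

```text
clock: 3.88
tool_pos: [0.4611, 0.0819, 0.0137]
ee_rot: [[0.157, 0.988, 0.002], [0.988, -0.157, -0.0], [0.0, 0.002, -1.0]]
wrist_force: [-0.9, 1.2, 0.2]
finger_gap: 0.064
grip_force: 0.0
clock: 4.62
tool_pos: [0.4602, 0.0822, 0.0129]
ee_rot: [[0.156, 0.988, -0.0], [0.988, -0.156, 0.0], [0.0, -0.0, -1.0]]
wrist_force: [-0.6, -0.4, 0.1]
finger_gap: -0.0001
grip_force: 0.0
```

The gap is 0, so nothing was gripped. I look before doing anything else.

```bash
python3 - <<'E'
from h import *
c=cap('wrist');s=cap('side')
a=cv2.resize(c['pixels'][60:384,150:400],None,fx=1.8,fy=1.8)
b=cv2.resize(s['pixels'][190:330,230:350],(500,583),interpolation=cv2.INTER_CUBIC)
h=min(a.shape[0],b.shape[0]);im=np.hstack([a[:h],b[:h]])
im=cv2.resize(im,(800,int(h*800/im.shape[1])))
cv2.imwrite('pics/m1.png',im[:,:,::-1])
E
```

```text
(no output)
```

View pics/m1.png

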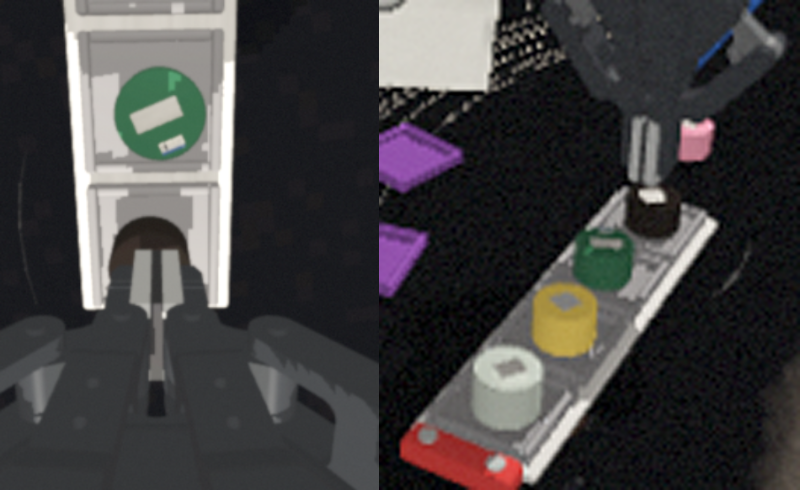

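```bash
python3 - <<'E'
from h import *
def proj(c,X):
    d=np.array(c['rotation']).T@(np.array(X)-c['position']);return np.round([c['cx']+f(c)*d[0]/-d[2],c['cy']-f(c)*d[1]/-d[2]],1)
s=r.sense();t=s['tool_pos'];print(t)
for n in('side','scene','wrist'):
    c=cap(n)
    for dz in(0,.015,.03,.04):print(n,dz,proj(c,t+[0,0,dz]))
    if n!='wrist': save(c,'x'+n+'.png')
    if n=='side':a=cv2.resize(c['pixels'][215:275,270:350],(480,360),interpolation=cv2.INTER_NEAREST)
    if n=='scene':b=cv2.resize(c['pixels'][150:225,135:195],(288,360),interpolation=cv2.INTER_NEAREST)
cv2.imwrite('pics/m2.png',np.hstack([a,b])[:,:,::-1])
E
```

```text
[0.46023444 0.08216918 0.01287517]
side 0 [305.5 251.5]
side 0.015 [306.1 244.7]
side 0.03 [306.6 237.7]
side 0.04 [307.1 233. ]
scene 0 [177.3 185.9]
scene 0.015 [176.4 181.6]
scene 0.03 [175.5 177.2]
scene 0.04 [174.9 174.3]
wrist 0 [251.2 223.4]
wrist 0.015 [251.1 234.4]
wrist 0.03 [250.9 247.5]
wrist 0.04 [250.8 257.7]
```

View pics/m2.png

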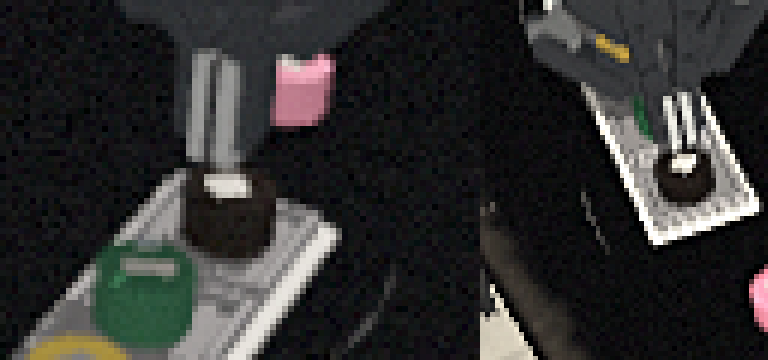

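Both fixed views show the shut tips ending about 17 mm above the reported TCP, with the black label visible just below them. The mount is untouched. I open and go lower by about 17 mm.

```bash
python3 -m inch '[[0,0,0,0,0,0],[0,0,0,0,0,0],[0,0,0,0,0,0],[0,0,0,0,0,0],[0,0,-6,0,0,0],[0,0,-12,0,0,0],[0,0,-17,0,0,0],[0,0,-17,0,0,0]]' 0.75 30
python3 -m inch '[[0,0,0,0,0,0],[0,0,0,0,0,0],[0,0,0,0,0,0],[0,0,0,0,0,0],[0,0,0,0,0,0]]' 0 30
```

```text
clock: 5.88
tool_pos: [0.4598, 0.0822, -0.0046]
ee_rot: [[0.156, 0.988, -0.001], [0.988, -0.156, 0.0], [-0.0, -0.001, -1.0]]
wrist_force: [0.2, 0.5, 0.2]
finger_gap: 0.0643
grip_force: 0.0
clock: 6.5
tool_pos: [0.4605, 0.0822, -0.0037]
ee_rot: [[0.156, 0.988, 0.001], [0.988, -0.156, -0.0], [0.0, 0.001, -1.0]]
wrist_force: [-1.0, -0.5, 5.4]
finger_gap: 0.0276
grip_force: 29.4
```

Gripped at 29 N, though the gap reads 27.6 mm where 30 is expected. I lift a little and check how it is held.

```bash
python3 -m inch '[[0,0,8,0,0,0],[0,0,25,0,0,0],[0,0,60,0,0,0],[0,0,60,0,0,0]]'
python3 - <<'E'
from h import *
c=cap('wrist');s=cap('side')
a=cv2.resize(c['pixels'][130:290,170:340],(425,400),interpolation=cv2.INTER_CUBIC)
b=cv2.resize(s['pixels'][190:280,265:350],(375,400),interpolation=cv2.INTER_CUBIC)
cv2.imwrite('pics/m3.png',np.hstack([a,b])[:,:,::-1])
E
```

```text
clock: 7.0
tool_pos: [0.4626, 0.0826, 0.0588]
ee_rot: [[0.157, 0.988, 0.005], [0.988, -0.157, 0.0], [0.001, 0.005, -1.0]]
wrist_force: [0.3, -0.2, -0.3]
finger_gap: 0.0273
grip_force: 29.6
```

View pics/m3.png

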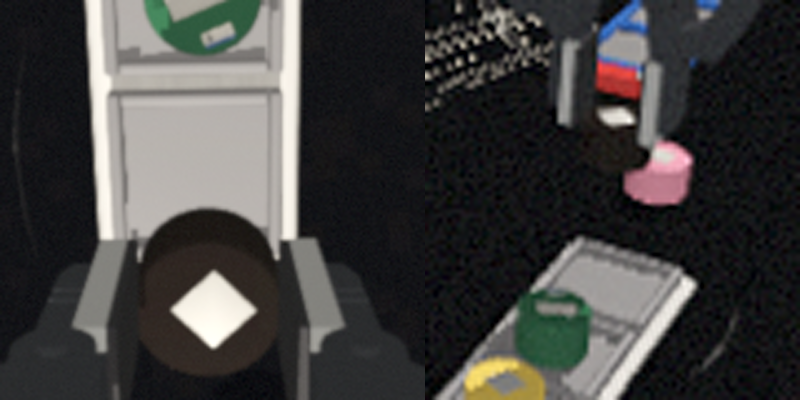

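Black is held upright in the pads, its label at crop (213,310). I work out where it sits relative to the tool.

```bash
cat >> h.py <<'E'
def held(u,v,ztop):
    c=cap('wrist');t=r.sense()['tool_pos'];p=ray(c,u,v,ztop);print('mount',np.round(p,4),'rel tcp mm',np.round((p-t)*1000,1));return p
E
python3 -c "
from h import *
held(255.2,254,.0875); held(255.2,254,.085)"
```

```text
mount [0.4623 0.0785 0.0875] rel tcp mm [ 2.1 -3.2 31.5]
mount [0.4615 0.0774 0.085 ] rel tcp mm [ 1.8 -4.3 29.4]
```

```bash
python3 -m inch '[[5,-30,0,0,0,0],[13,-80,0,0,0,0],[23,-135,0,0,0,0],[32,-190,0,0,0,0],[38,-225,0,0,0,0],[39.5,-237,0,0,0,0],[39.5,-237,0,0,0,0],[39.5,-237,-25,0,0,0],[39.5,-237,-45,0,0,0],[39.5,-237,-55,0,0,0],[39.5,-237,-60,0,0,0],[39.5,-237,-60,0,0,0],[39.5,-237,-60,0,0,0]]'
python3 -m inch '[[0,0,0,0,0,0],[0,0,0,0,0,0],[0,0,0,0,0,0],[0,0,0,0,0,0],[0,0,20,0,0,0],[0,0,60,0,0,0],[0,0,75,0,0,0],[0,0,75,0,0,0]]' 0.75
python3 - <<'E'
from h import *
c=cap('wrist');save(c,'m4.png')
print(r.sense()['tool_pos'])
E
```

```text
clock: 8.82
tool_pos: [0.5003, -0.1544, -0.0036]
ee_rot: [[0.156, 0.988, 0.001], [0.988, -0.156, 0.0], [0.0, 0.001, -1.0]]
wrist_force: [0.1, 0.0, 0.9]
finger_gap: 0.0277
grip_force: 29.9
clock: 9.82
tool_pos: [0.5008, -0.1554, 0.0725]
ee_rot: [[0.157, 0.988, 0.003], [0.988, -0.157, -0.002], [-0.001, 0.003, -1.0]]
wrist_force: [-0.6, -0.2, -0.0]
finger_gap: 0.064
grip_force: 0.0
[ 0.49979411 -0.15535597  0.0713057 ]
```

View pics/m4.png

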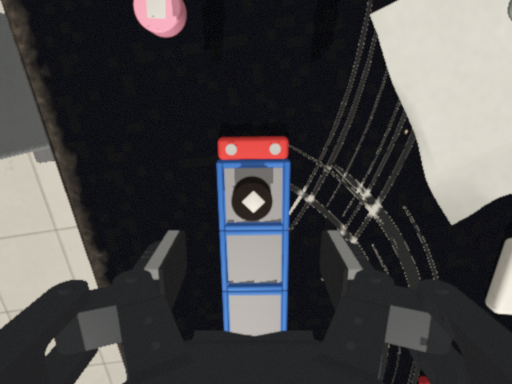

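Black stands centred in the first compartment (mount 252,200). Now green.

```bash
python3 -m inch '[[-4,40,0,0,0,0],[-10,100,0,0,0,0],[-16,160,0,0,0,0],[-22,220,0,0,0,0],[-27,270,0,0,0,0],[-30,290,0,0,0,0],[-30,290,0,0,0,0],[-30,290,-30,0,0,0],[-30,290,-55,0,0,0],[-30,290,-70,0,0,0],[-30,290,-75,0,0,0],[-30,290,-75,0,0,0]]'
python3 -m inch '[[0,0,0,0,0,0],[0,0,0,0,0,0],[0,0,0,0,0,0],[0,0,0,0,0,0],[0,0,0,0,0,0],[0,0,10,0,0,0],[0,0,40,0,0,0],[0,0,70,0,0,0],[0,0,70,0,0,0]]' 0
python3 - <<'E'
from h import *
c=cap('wrist');save(c,'m5.png');H=cv2.cvtColor(c['pixels'],cv2.COLOR_RGB2HSV)
m=((H[...,1]>100)&(H[...,0]>50)&(H[...,0]<95)).astype(np.uint8)
n,l,st,ce=cv2.connectedComponentsWithStats(m);i=[k for k in range(1,n) if st[k,4]>100];print(st[i])
a=cv2.resize(c['pixels'][130:290,170:340],(510,480),interpolation=cv2.INTER_CUBIC);cv2.imwrite('pics/m5.png',a[:,:,::-1])
E
```

```text
clock: 11.38
tool_pos: [0.4699, 0.1349, -0.0041]
ee_rot: [[0.157, 0.988, -0.0], [0.988, -0.157, -0.0], [-0.0, -0.0, -1.0]]
wrist_force: [-0.1, 0.3, 0.4]
finger_gap: 0.0638
grip_force: 0.0
clock: 12.5
tool_pos: [0.4717, 0.1358, 0.0684]
ee_rot: [[0.157, 0.988, 0.005], [0.988, -0.157, 0.001], [0.001, 0.005, -1.0]]
wrist_force: [0.2, 1.0, -0.9]
finger_gap: 0.0275
grip_force: 29.6
[[ 225  211   57   66 2375]]
```

View pics/m5.png

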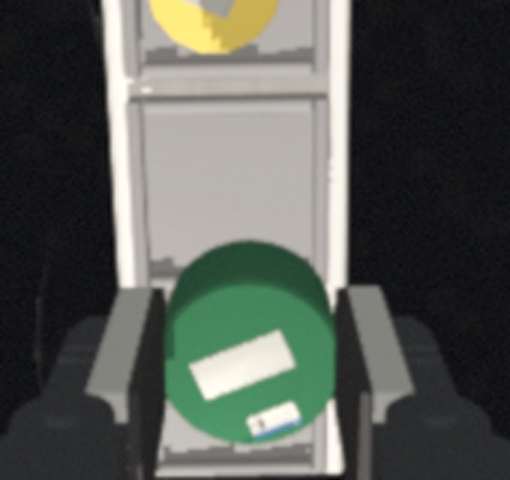

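Green is held upright, its top centre at crop (250,363), the same offset in the tool as black. I place it in B2.

```bash
python3 -m inch '[[3,-40,0,0,0,0],[6,-95,0,0,0,0],[10,-155,0,0,0,0],[14,-215,0,0,0,0],[18,-275,0,0,0,0],[21,-325,0,0,0,0],[22,-345.5,0,0,0,0],[22,-345.5,0,0,0,0],[22,-345.5,-30,0,0,0],[22,-345.5,-55,0,0,0],[22,-345.5,-65,0,0,0],[22,-345.5,-70,0,0,0],[22,-345.5,-70,0,0,0],[22,-345.5,-70,0,0,0]]'
python3 -m inch '[[0,0,0,0,0,0],[0,0,0,0,0,0],[0,0,0,0,0,0],[0,0,0,0,0,0],[0,0,20,0,0,0],[0,0,60,0,0,0],[0,0,75,0,0,0],[0,0,75,0,0,0]]' 0.75
```

```text
clock: 14.3
tool_pos: [0.4928, -0.2094, -0.0032]
ee_rot: [[0.155, 0.988, 0.002], [0.988, -0.155, 0.0], [0.0, 0.002, -1.0]]
wrist_force: [0.0, 1.9, 3.0]
finger_gap: 0.0273
grip_force: 30.1
clock: 15.3
tool_pos: [0.4927, -0.2111, 0.0725]
ee_rot: [[0.157, 0.988, 0.003], [0.988, -0.157, -0.002], [-0.001, 0.003, -1.0]]
wrist_force: [0.6, 0.1, 0.4]
finger_gap: 0.0636
grip_force: 0.0
```

```bash
python3 -m inch '[[-2,45,0,0,0,0],[-5,105,0,0,0,0],[-8,165,0,0,0,0],[-11,225,0,0,0,0],[-14,285,0,0,0,0],[-17,345,0,0,0,0],[-19,385,0,0,0,0],[-19,397,0,0,0,0],[-19,397,0,0,0,0],[-19,397,-30,0,0,0],[-19,397,-55,0,0,0],[-19,397,-70,0,0,0],[-19,397,-75,0,0,0],[-19,397,-75,0,0,0]]'
python3 -m inch '[[0,0,0,0,0,0],[0,0,0,0,0,0],[0,0,0,0,0,0],[0,0,0,0,0,0],[0,0,0,0,0,0],[0,0,10,0,0,0],[0,0,40,0,0,0],[0,0,70,0,0,0],[0,0,70,0,0,0]]' 0
python3 - <<'E'
from h import *
c=cap('wrist')
a=cv2.resize(c['pixels'][130:290,170:340],(510,480),interpolation=cv2.INTER_CUBIC);cv2.imwrite('pics/m6.png',a[:,:,::-1])
E
```

```text
clock: 17.05
tool_pos: [0.473, 0.1862, -0.004]
ee_rot: [[0.157, 0.988, -0.0], [0.988, -0.157, -0.0], [-0.0, -0.0, -1.0]]
wrist_force: [0.2, 0.0, 0.5]
finger_gap: 0.0642
grip_force: 0.0
clock: 18.18
tool_pos: [0.4747, 0.1875, 0.0684]
ee_rot: [[0.156, 0.988, 0.005], [0.988, -0.156, 0.001], [0.002, 0.004, -1.0]]
wrist_force: [0.4, -0.2, -1.0]
finger_gap: 0.0279
grip_force: 29.7
```

View pics/m6.png

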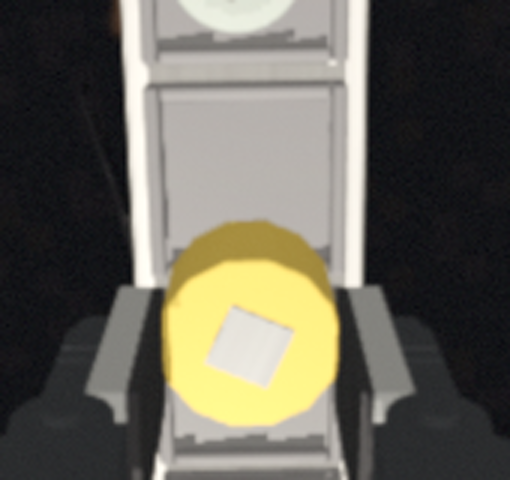

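Yellow is held upright, top centre at crop (250,343), so about 3.5 mm further +y in the tool than green. I place it in B3.

```bash
python3 -m inch '[[1,-40,0,0,0,0],[2,-95,0,0,0,0],[4,-155,0,0,0,0],[5,-215,0,0,0,0],[6,-275,0,0,0,0],[8,-335,0,0,0,0],[9,-395,0,0,0,0],[10.5,-440,0,0,0,0],[10.5,-455,0,0,0,0],[10.5,-455,0,0,0,0],[10.5,-455,-30,0,0,0],[10.5,-455,-55,0,0,0],[10.5,-455,-65,0,0,0],[10.5,-455,-70,0,0,0],[10.5,-455,-70,0,0,0],[10.5,-455,-70,0,0,0]]'
python3 -m inch '[[0,0,0,0,0,0],[0,0,0,0,0,0],[0,0,0,0,0,0],[0,0,0,0,0,0],[0,0,20,0,0,0],[0,0,60,0,0,0],[0,0,75,0,0,0],[0,0,75,0,0,0]]' 0.75
```

```text
clock: 20.23
tool_pos: [0.4843, -0.2677, -0.0031]
ee_rot: [[0.155, 0.988, 0.002], [0.988, -0.155, -0.0], [0.0, 0.002, -1.0]]
wrist_force: [-0.3, 0.8, 3.3]
finger_gap: 0.0278
grip_force: 30.1
clock: 21.22
tool_pos: [0.4842, -0.2691, 0.0725]
ee_rot: [[0.157, 0.988, 0.002], [0.988, -0.157, -0.002], [-0.002, 0.003, -1.0]]
wrist_force: [0.4, 0.7, 0.3]
finger_gap: 0.064
grip_force: 0.0
```

```bash
python3 -m inch '[[0,45,0,0,0,0],[0,105,0,0,0,0],[0,165,0,0,0,0],[0,225,0,0,0,0],[0,285,0,0,0,0],[0,345,0,0,0,0],[0,405,0,0,0,0],[-1,465,0,0,0,0],[-1.5,500,0,0,0,0],[-1.5,512,0,0,0,0],[-1.5,512,0,0,0,0],[-1.5,512,-30,0,0,0],[-1.5,512,-55,0,0,0],[-1.5,512,-70,0,0,0],[-1.5,512,-75,0,0,0],[-1.5,512,-75,0,0,0]]'
python3 -m inch '[[0,0,0,0,0,0],[0,0,0,0,0,0],[0,0,0,0,0,0],[0,0,0,0,0,0],[0,0,0,0,0,0],[0,0,10,0,0,0],[0,0,40,0,0,0],[0,0,70,0,0,0],[0,0,70,0,0,0]]' 0
python3 - <<'E'
from h import *
c=cap('wrist')
a=cv2.resize(c['pixels'][130:290,170:340],(510,480),interpolation=cv2.INTER_CUBIC);cv2.imwrite('pics/m7.png',a[:,:,::-1])
E
```

```text
clock: 23.22
tool_pos: [0.4821, 0.2432, -0.0039]
ee_rot: [[0.157, 0.988, 0.0], [0.988, -0.157, -0.0], [-0.0, 0.0, -1.0]]
wrist_force: [0.2, 0.5, 0.4]
finger_gap: 0.0641
grip_force: 0.0
clock: 24.35
tool_pos: [0.4835, 0.2448, 0.0685]
ee_rot: [[0.156, 0.988, 0.004], [0.988, -0.156, 0.002], [0.003, 0.004, -1.0]]
wrist_force: [0.1, -0.8, -0.2]
finger_gap: 0.0281
grip_force: 29.6
```

View pics/m7.png

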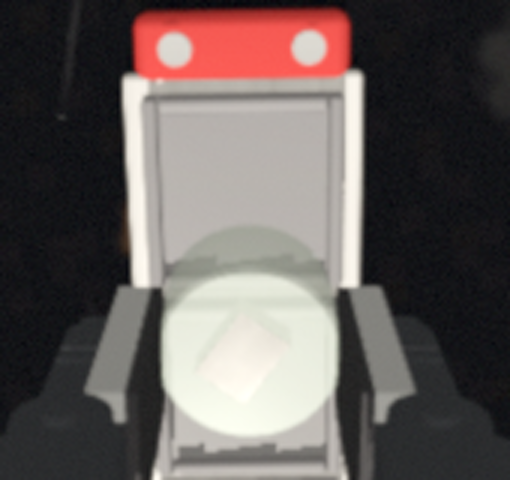

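Pale is held upright, top centre at crop (249,353), roughly 1.5 mm toward −y. I place it in B4.

```bash
python3 -m inch '[[0,-40,0,0,0,0],[0,-95,0,0,0,0],[0,-155,0,0,0,0],[0,-215,0,0,0,0],[0,-275,0,0,0,0],[0,-335,0,0,0,0],[-2,-395,0,0,0,0],[-4,-455,0,0,0,0],[-5,-515,0,0,0,0],[-6,-552,0,0,0,0],[-6,-565,0,0,0,0],[-6,-565,0,0,0,0],[-6,-565,-30,0,0,0],[-6,-565,-55,0,0,0],[-6,-565,-65,0,0,0],[-6,-565,-70,0,0,0],[-6,-565,-70,0,0,0],[-6,-565,-70,0,0,0]]'
python3 -m inch '[[0,0,0,0,0,0],[0,0,0,0,0,0],[0,0,0,0,0,0],[0,0,0,0,0,0],[0,0,20,0,0,0],[0,0,60,0,0,0],[0,40,120,0,0,0],[0,75,170,0,0,0],[0,105,205,0,0,0],[0,115,210,0,0,0],[0,115,210,0,0,0],[0,115,210,0,0,0]]' 0.75
python3 - <<'E'
from h import *
c=cap('wrist');s=cap('side');save(c,'m8.png')
a=cv2.resize(c['pixels'][50:290,180:330],(375,600));b=cv2.resize(s['pixels'][165:225,285:360],(425,340),interpolation=cv2.INTER_CUBIC)
cv2.imwrite('pics/m8.png',np.hstack([a,cv2.copyMakeBorder(b,0,260,0,0,0)])[:,:,::-1])
for u,v in[(0,0)]:pass
E
```

```text
clock: 26.65
tool_pos: [0.4769, -0.3208, -0.0031]
ee_rot: [[0.155, 0.988, 0.002], [0.988, -0.155, -0.0], [-0.0, 0.002, -1.0]]
wrist_force: [0.4, 1.5, 3.2]
finger_gap: 0.0276
grip_force: 30.0
clock: 28.15
tool_pos: [0.4746, -0.2076, 0.2048]
ee_rot: [[0.158, 0.987, -0.002], [0.987, -0.158, 0.0], [0.0, -0.002, -1.0]]
wrist_force: [0.0, -0.3, 0.1]
finger_gap: 0.0644
grip_force: 0.0
```

View pics/m8.png

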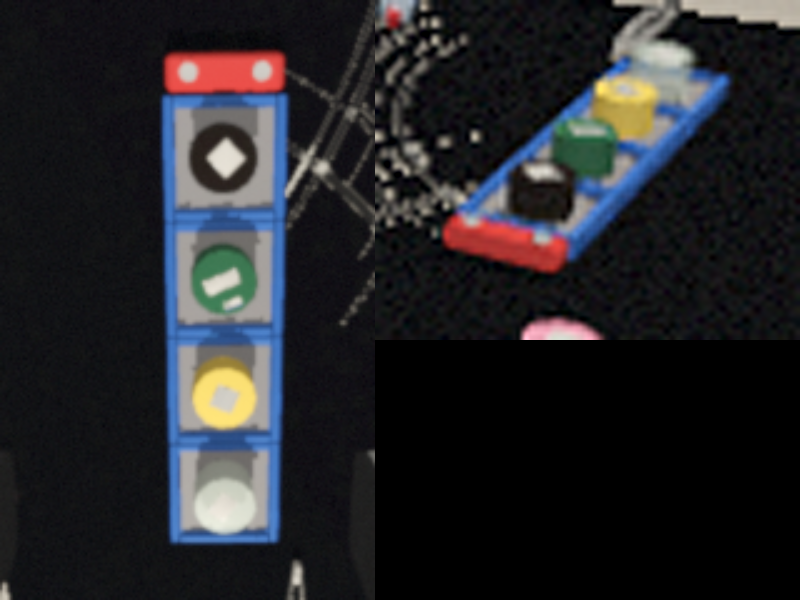

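All four stand in reversed order. A quick numeric check of the top centres (crop 223,158; 224,282; 224,397; 225,504).

```bash
python3 - <<'E'
from h import *
c=cap('wrist')
B=np.array([[.5016,-.1591],[.4936,-.2136],[.4856,-.268],[.4775,-.3228]])
for (u,v,z),b in zip([(223,158,.025),(224,282,.027),(224,397,.027),(225,504,.028)],B):
    print(np.round((ray(c,180+u/2.5,50+v/2.5,z)[:2]-b)*1000,1))
E
```

```text
[-0.5  1. ]
[0.  2.1]
[0.2 2.6]
[0.9 3.4]
```

Every mount is within 4 mm of its compartment centre. I hand the job in.

```bash
python3 -c "
from plant import r
print(r.finish_job())"
```

```text
the job is handed in; nothing more can be done
None
```

I moved all four mounts to the blue rack in reverse order and handed the job in. They stand upright within 4 mm of their compartment centres; the first grasp closed on air above the black mount and I redid it lower. The hand-in returned no verdict.

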